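# Unbar the parts drum and open the tabbed compartment

### The arm

A 7-joint arm with a two-finger parallel gripper is mounted at the origin on the work surface. World frame = base frame: x ahead of the robot, y to its left, z up, the work surface at z = 0. Lengths are in mm, angles in degrees, forces in N, time in s.
With the tool pointing down it reaches from about 425 to 925 mm from the base axis. Payload 6.8 kg.
Tool frame: the origin (TCP) lies at the very end of the fingers, on their centre line; the grasp point (between the pads) lies 19 mm behind it (env.hold_point_z is the distance from the TCP to the grasp point, in mm); z points along the fingers, y is the line along which they close (so a half turn about z gives the same grasp; the last joint's range is limited). The gripper opens to 85 mm and grips with 20 to 120 N. Pads are 22 mm wide; open, the fingers measure 114 mm over their backs; the gripper's body (76 mm by 85 mm) begins 54 mm behind the grasp point. The pads swing forward as they close: fully open they stand 13 mm farther back than shut.
Start: joints at [67.26, 27.33, 1.283, 89.118, -0.659, 63.558, -4.761], TCP at [192.25, -647.06, 231.308] pointing down, gripper open.
Joint ranges: [-169.35, 169.35], [-19.33, 120.38], [-80.79, 83.38], [13.8, 139.57], [-78.32, 258.32], [9.67, 109.79], [-169.56, 169.56]. Speed limits (degrees/s): [136.94, 136.94, 180, 180, 180, 180, 180].

### API

Orientations are given as a 3x3 rotation matrix whose columns are the frame's x, y, z axes.
In Python, from workcell import env gives the robot as it stands. The module is installed in compiled form; this text tells all that it offers.
- The arm moves only by the tool arm_command, never from a script. Its argument "rows" is a list of rows, each a list of 3 entries, a list of its own where there are three numbers: the turn, a rotation vector about the tool's x, y, z in rad, then the shift along the tool's x, y, z in mm, then the opening, from -1 (shut) to 1 (fully open). A call has 1 to 20 rows; each row is the pose to reach, as a shift and turn from the pose commanded when the call began, along the tool's axes at that moment; what a row does not reach only later rows make up. A row lasts 1/10 s, in which the tool goes at most 50 mm and 8.59 degrees, less where a joint would pass 70% of its speed; a pose out of reach is approached as far as the arm can. A call with a gripper value outside its range is refused whole. The fingers move at their own pace and stop on an object; "squeeze" is the grip in N (left out, the last holds). Time passes only in rows, so rows that repeat a pose let the fingers close. It gives the time, the measured TCP pose, the force, the opening and the grip force at its end, in the units of the state.
- env.get_obs(): the state, without advancing time (a new reading comes with each control period).
- env.grab_frame(name): name is "side" or "top"; returns the picture (480x640x3 uint8, red, green, blue); there is no depth.
- env.camera_params(name): a dict with "camera_matrix" (3x3 intrinsics, pixels), "cam_to_world" (4x4, takes a point from camera to world coordinates). Camera axes: x right, y up, looking along -z (the intrinsics and any distortion apply to the point x, -y, -z); pixel columns grow to the right and rows downward; lengths in mm; the calibration is good to about 2 mm. A picture is of the moment at which its call begins. camera_params takes no time and is no camera call.
- env.sign_off(): hands the job in; it is judged then, once.
The state is a dict: "t": time; "q": joint angles; "qvel": joint speeds; "effort": joint torques, N m; "tcp_pos": TCP position; "ee_rot": TCP orientation; "wrist_force": force on the tool from outside, world axes, zero at the start; "ft_torque": the same for the moment, N m; "grip_width": finger opening in mm; "grasp_force": force on a finger pad.
Only numpy, scipy, OpenCV 4.12 (cv2) and the standard library are available. Lean on these libraries where they do the work, as an engineer would, in place of code of your own. Each camera call takes 0.05 s, during which the arm holds its last target. There are 200 camera calls.

### The job

Unlock the drum of spectacle parts: without forcing it, slide the locking bar lengthwise, away from the keeper's end, until you feel its cross pin stop in the keeper, then draw it back 8 mm so that the pin stands in the gate, and lift it straight up, level, so that both ends leave their U brackets together. Carry it level to the wooden rest and lower it (do not drop it) into both forks, roughly centred. Then turn the drum's cover until its window lies squarely over the compartment marked by the raised tab, and leave the tray, bottle, spectacles and screwdriver alone.

Things in the scene. Friction and masses are not known exactly. Their poses are not given: they have to be found in the camera images.
- drum: Fixed grey parts drum, 90 mm across, six compartments, rim at z = 49 mm, on an aluminium base plate (130 x 240 x 10 mm). The unit includes brackets, keeper and cover. Origin: on the bench at the drum's axis; z up, y along the locking bar towards the keeper. More than 40 N between bar and unit is forcing it.
- bracket_far (a point): Middle of the slot floor of the U bracket at the drum's y = -60 mm, z = 105 mm. Open top; slot 22 mm wide (x), bracket 8 mm along y, 30 mm wide, cheeks up to z = 121 mm.
- bracket_near (a point): The same for the like U bracket between drum and keeper, at the drum's y = +52 mm.
- keeper_post (a point): Top of the aluminium post (y = +97, z = 95 mm) under the dark steel keeper, 60 x 62 mm (x, y), top at z = 127 mm. On both sides it has a slot for the bar's cross pin, from -y to +y: inner stop, 5 mm of slot under a short lip, 14 mm gate open at the top, 34 mm under a long lip, end wall. It is clamped firmly, its middle anywhere from y = +83 to +105 mm; its place is not reported.
- bar: Loose square steel locking bar, 18 x 18 x 200 mm along its y, 0.25 to 0.5 kg; origin at its centre, z up. Starts in both U brackets, y along the drum's y, centre at z = 114 mm, some 12 mm to +y of the drum's axis, 19 mm above the cover's ridge. Grip it across x between the brackets. It must slide 15 to 43 mm to -y till its pin meets the inner stop, then 8 mm back to +y; there, give or take 3 mm, it can rise.
- pin_end (a point): Centre of the bar at its square steel cross pin (8 x 8 mm, 48 mm long along x), y = +88 mm on the bar. The pin starts under the keeper's long lips, with 3 mm of play up and down, and can rise only in the gate; at the inner stop it is caught under the short lips. The bar slides freely but for its own friction.
- plain_end (a point): Centre of the bar's other end face, y = -100 mm on the bar.
- rest: Fixed wooden rest on the bench. Origin: centre of its underside, z up; base 70 x 130 x 8 mm. Two open forks at y = -50 and +50 mm (12 mm thick, 54 mm wide in x): slot 34 mm wide, floor at z = 35 mm, cheeks up to z = 51 mm. A bar lying in it runs along the rest's y, either way round, with its centre 44 mm above the bench.
- cover (a joint): Turn of the white drum cover about the drum's upright axis, rad, growing counter-clockwise seen from above; 0 = window squarely over the tabbed compartment. Starts between -1.3 and -0.5. It stays where it is left; dry friction about 0.06 N m, no detents or stops between the start and 0.6 beyond the tab.
- cover_grip (a point): On the cover's axis, in its grip ridge, 80 mm above the bench; x points along the ridge, towards the window. The ridge is 60 mm long, 14 mm thick, 30 mm tall, its top 86 mm above the bench; the cover's disc (92 mm across) has its top at 56 mm.
- window (a point): Middle of the cover's 60 degree window, 33 mm from the axis, at the top of the disc.
- tab (a point): Top of the raised tab on the outside of the drum's wall, 51 mm from the axis, 64 mm above the bench; it marks the chosen compartment (60 degrees wide). Drum's -y, +x side, 54 degrees from its x axis.
- tray: Bystander: loose yellow open tray, 160 x 240 x 50 mm; origin under its centre.
- cleaner: Bystander: white bottle, 52 mm across, 130 mm tall; origin under its centre.
- spectacles: Bystander: folded spectacles, about 130 mm along y, 45 mm tall; origin under them.
- screwdriver: Bystander: screwdriver, 160 mm, lying along its x.
There are look-alikes about, which are no part of the job. Several things have the shape of the bar; the one meant has the colours described above. Leave any black look-alike of the rest alone.

How it is judged:
By the outcome, as a careful person would: the job done as asked, in the order asked, and still so for the second after the job is handed in, with the robot touching nothing.
It also fails if it takes over 58 s, if anything falls off the work surface, if the arm or the gripper's body presses on something with over 40 N, if the wrist force passes 120 N, or if a joint passes its speed limit or range.

## Working session

There is one attempt and no reset: what is moved stays moved. The work goes in short steps, Python scripts to look and compute and a tool call to move; the robot and the scene stay as the last step left them, time stands still between calls to the robot, and variables do not carry over. Pictures are saved under pics/ and viewed, at most 12 in all, crops included, and the job is handed in when it is done.

Besides the shell and the picture viewer there is one more tool, called after "Request:" in YAML: its name, and indented under it one key for each argument. arm_command: Moves the arm, as the interface text tells. Its arguments: {"type":"object","properties":{"rows":{"type":"array","items":{"type":"array"}},"squeeze":{"type":"number"}},"required":["rows"]}

```bash
mkdir -p pics
cat > h.py <<'E'
import numpy as np, cv2
from workcell import env
def save(n,f,crop=None,s=1):
    im=env.grab_frame(n)
    cv2.imwrite('pics/raw_'+f,im[:,:,::-1])
    if crop: im=im[crop[1]:crop[3],crop[0]:crop[2]]
    if s!=1: im=cv2.resize(im,None,fx=s,fy=s,interpolation=cv2.INTER_CUBIC)
    cv2.imwrite('pics/'+f,im[:,:,::-1])
def ray(n,px):
    p=env.camera_params(n);K=np.array(p['camera_matrix']);T=np.array(p['cam_to_world'])
    d=np.linalg.inv(K)@[px[0],px[1],1]; d=T[:3,:3]@[d[0],-d[1],-d[2]]
    return T[:3,3],d/np.linalg.norm(d)
def atz(n,px,z):
    o,d=ray(n,px); return o+d*(z-o[2])/d[2]
def tri(a,b):
    (o1,d1),(o2,d2)=ray('top',a),ray('side',b)
    s=np.linalg.lstsq(np.c_[d1,-d2],o2-o1,rcond=None)[0]
    p,q=o1+s[0]*d1,o2+s[1]*d2
    return (p+q)/2,np.linalg.norm(p-q)
def proj(n,X):
    p=env.camera_params(n);K=np.array(p['camera_matrix']);T=np.array(p['cam_to_world'])
    c=T[:3,:3].T@(np.array(X,float)-T[:3,3]); u=K@[c[0],-c[1],-c[2]]
    return u[:2]/u[2]
E
python3 - <<'E'
from h import *
save('top','t0.png');save('side','s0.png')
for n in('top','side'):
    p=env.camera_params(n);print(n,{k:np.round(v,3).tolist() if not isinstance(v,str) else v for k,v in p.items()})
o=env.get_obs();print(o['t'],o['tcp_pos'],np.round(o['ee_rot'],3).tolist(),env.hold_point_z)
E
```

```text
top {'camera_matrix': [[617.382, 0.0, 314.177], [0.0, 617.382, 248.374], [0.0, 0.0, 1.0]], 'cam_to_world': [[-0.005, 0.998, -0.057, 451.095], [-1.0, -0.006, -0.015, 80.82], [-0.016, 0.057, 0.998, 1427.511], [0.0, 0.0, 0.0, 1.0]]}
side {'camera_matrix': [[599.56, 0.0, 319.484], [0.0, 599.56, 239.336], [0.0, 0.0, 1.0]], 'cam_to_world': [[-0.936, 0.18, -0.302, 48.253], [-0.351, -0.511, 0.785, 1354.094], [-0.013, 0.841, 0.541, 954.518], [0.0, 0.0, 0.0, 1.0]]}
0.1 [ 192.1006408  -646.51121214  230.41442681] [[0.959, 0.285, -0.001], [0.285, -0.959, 0.002], [-0.0, -0.002, -1.0]] 18.700000000000003
```

View pics/t0.png

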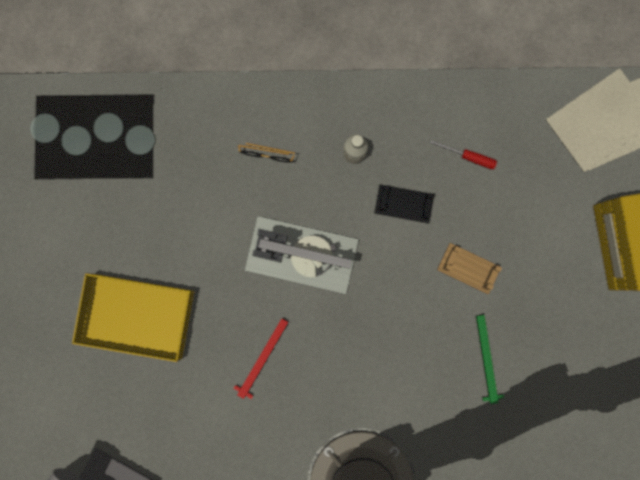

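View pics/s0.png

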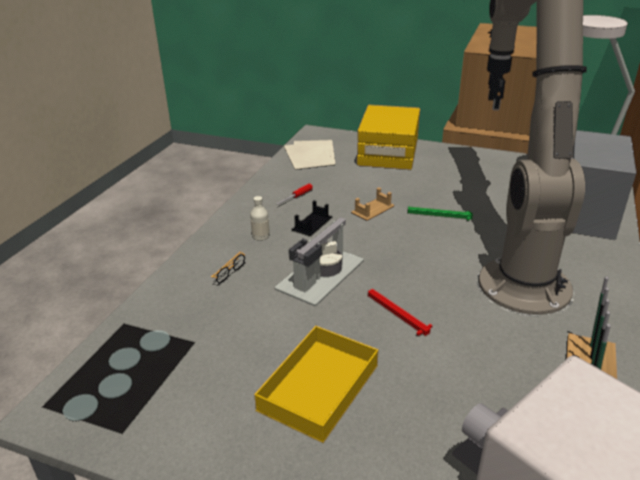

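Bar look-alikes are the steel bar at top (305,252), the red one at (265,358) and the green one at (487,358). Rests are the wooden one at (470,268) and the black one at (405,203). I choose the steel bar on the drum and the wooden rest, and check them in close crops.

```bash
python3 - <<'E'
from h import *
def mk(n,boxes,f):
    im=cv2.imread(f'pics/raw_{n}0.png'); out=[]
    for b in boxes:
        c=im[b[1]:b[3],b[0]:b[2]]; out.append(cv2.resize(c,(int((b[2]-b[0])*5),int((b[3]-b[1])*5)),interpolation=cv2.INTER_CUBIC))
    cv2.imwrite(f,np.hstack(out))
mk('t',[(240,205,370,300)],'pics/c1.png')
mk('s',[(270,175,400,305)],'pics/c2.png')
im=cv2.imread('pics/raw_t0.png')
E
cp pics/raw_t0.png /dev/null
```

```text
(no output)
```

View pics/c1.png

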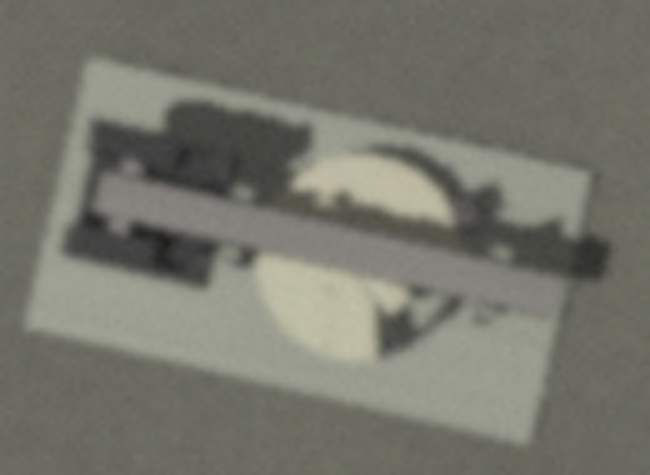

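Run:
```python
from h import *
im=cv2.imread('pics/raw_s0.png')
a=cv2.resize(im[215:305,270:370],None,fx=6,fy=6,interpolation=cv2.INTER_CUBIC)
cv2.imwrite('pics/c2.png',a)
# wood mask in top
t=cv2.imread('pics/raw_t0.png');hsv=cv2.cvtColor(t,cv2.COLOR_BGR2HSV)
m=cv2.inRange(hsv,(8,70,60),(25,255,255));m[:, :430]=0;m[:,510:]=0;m[:235]=0;m[300:]=0
p=np.argwhere(m)[:,::-1].astype(np.float32);print(len(p),cv2.minAreaRect(p),cv2.boxPoints(cv2.minAreaRect(p)))
for c in cv2.boxPoints(cv2.minAreaRect(p)): print(atz('top',c,8).round(0),atz('top',c,51).round(0))
```

```text
1792 ((469.05889892578125, 268.1654968261719), (58.55495834350586, 31.41147232055664), 25.407718658447266) [[435.87457 269.79044]
 [449.35187 241.41714]
 [502.24323 266.54056]
 [488.76593 294.91385]]
[ 481. -176.    8.] [ 480. -168.   51.]
[ 546. -208.    8.] [ 543. -199.   51.]
[ 488. -328.    8.] [ 487. -315.   51.]
[ 423. -296.    8.] [ 424. -284.   51.]
```

View pics/c2.png

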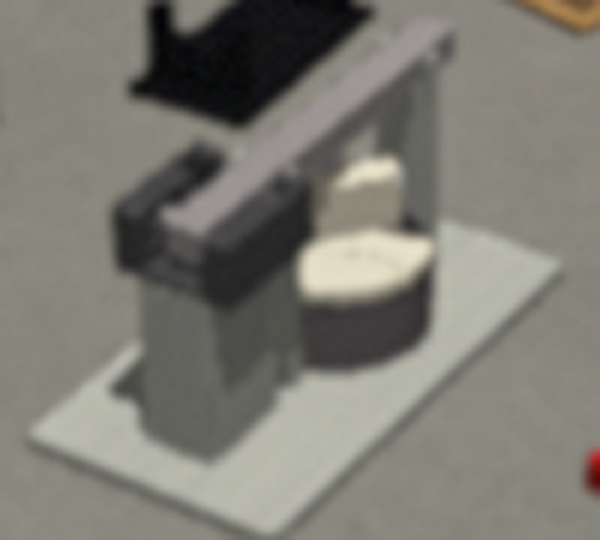

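The steel bar runs from top pixel (260,243) at the keeper's end to (352,264), and the dark keeper is on the left. The cover's window shows lower right, about (320,269). Now I triangulate.

Run:
```python
from h import *
c1=lambda u,v:(240+u/5-.4,205+v/5-.4); c2=lambda u,v:(270+u/6-.4,215+v/6-.4)
B={'near1':((107,170),(165,212)),'near2':((95,212),(208,232)),'far1':((568,272),(410,20)),'far2':((556,319),(452,38)),
'plateA':((25,328),(275,538)),'plateB':((88,58),(30,433)),'plateC':((530,443),(562,265)),
'keepTL':((95,122),(117,208)),'keepBL':((65,250),(210,272)),'keepBR':((208,285),(308,200))}
for k,(a,b) in B.items():
    p,e=tri(c1(*a),c2(*b));print(k,p.round(1),round(e,1))
print('bar z123');Q=[]
for k in('near1','near2','far1','far2'):Q.append(atz('top',c1(*B[k][0]),123));print(Q[-1].round(1))
d=(Q[0]+Q[1]-Q[2]-Q[3])/2;print('len',np.linalg.norm(d),'yaw of +y',np.degrees(np.arctan2(d[1],d[0])),sum(Q)/4)
print('plate z10');P=[atz('top',c1(*a),10) for a in((88,58),(592,175),(530,443),(25,328))]
for p in P:print(p.round(1))
print(sum(P)/4,np.linalg.norm(P[0]-P[1]),np.linalg.norm(P[1]-P[2]),np.degrees(np.arctan2(*((P[0]-P[1])[[1,0]]))),np.degrees(np.arctan2(*((P[3]-P[2])[[1,0]]))))
print('keeper top z127')
for k in('keepTL','keepBL','keepBR'):print(atz('top',c1(*B[k][0]),127).round(1))
# cover disc edge: bright mask circle
t=cv2.imread('pics/raw_t0.png').astype(int)
m=(t[:,:,2]>165)
b=t[205:300,240:370];print(b[60:70:3,60:80:4].tolist()[0:2])
pts=[(370,150),(420,168),(450,205),(258,268),(275,310),(305,345),(350,362),(378,360),(295,185)]
W=np.array([atz('top',c1(*p),56)[:2] for p in pts])
A=np.c_[2*W,np.ones(len(W))];s=np.linalg.lstsq(A,(W**2).sum(1),rcond=None)[0];r=np.sqrt(s[2]+s[0]**2+s[1]**2);print('disc',s[:2],r,np.hypot(*(W-s[:2]).T).round(1))
```

```text
near1 [547.  213.5 123.9] 0.3
near2 [527.8 218.3 121.4] 3.1
far1 [504.7  18.8 115.7] 4.0
far2 [483.9  23.6 113.1] 2.1
plateA [482.1 263.1   6.1] 1.3
plateB [606.9 233.8   8.2] 1.1
plateC [428.2  30.9   5.6] 0.9
keepTL [567.  218.4 124.5] 0.5
keepBL [516.3 233.5 113.5] 5.8
keepBR [498.8 171.6 114.2] 1.3
bar z123
[546.9 213.6 123. ]
[529.1 218.7 123. ]
[502.5  18.5 123. ]
[482.7  23.8 123. ]
len 200.20019433102885 yaw of +y 76.87514697590345 [515.30677042 118.61916076 123.        ]
plate z10
[607.2 233.8  10. ]
[551.5   1.7  10. ]
[428.7  31.2  10. ]
[482.6 262.8  10. ]
[517.51552307 132.38861256  10.        ] 238.71167483734354 126.28026835605485 76.51197847879685 76.8960503170534
keeper top z127
[567.1 218.2 127. ]
[512.9 230.9 127. ]
[497.7 170.5 127. ]
[[[167, 191, 193], [163, 187, 188], [165, 187, 189], [163, 185, 187], [149, 169, 170]], [[166, 187, 190], [167, 188, 190], [165, 189, 190], [166, 186, 191], [94, 103, 105]]]
disc [512.17572141 106.15170581] 46.366870475047804 [48.  47.1 45.  47.2 45.8 46.8 46.9 46.1 44.4]
```

The bar's centre is at (515,119) with +y at 76.9°, its top at z≈123 and its length at 200, all as described. The cover's axis is at (512,106) with r=46, and the keeper's middle is at y≈90.5, so I expect about 33 mm of slide. Next is the rest, from both views.

Run:
```python
from h import *
t=cv2.imread('pics/raw_t0.png')[230:305,425:515];s=cv2.imread('pics/raw_s0.png')[180:225,340:400]
a=cv2.resize(t,None,fx=4.4,fy=4.4,interpolation=cv2.INTER_CUBIC);b=cv2.resize(s,(396,297),interpolation=cv2.INTER_CUBIC)
h=max(a.shape[0],b.shape[0]);P=lambda x:cv2.copyMakeBorder(x,0,h-x.shape[0],0,0,cv2.BORDER_CONSTANT)
print(a.shape,b.shape)
cv2.imwrite('pics/c3.png',np.hstack([P(a),P(b)]))
o=env.get_obs();R=o['ee_rot'];p=o['tcp_pos'];print(p,(R.T@(np.array([515.3,118.6,250])-p)).round(1),np.degrees(np.arctan2(R[1,1],R[0,1])))
```

```text
(330, 396, 3) (297, 396, 3)
[ 192.1006408  -646.51121214  230.41442681] [ 527.8 -641.4  -18.6] -73.44784687682927
```

View pics/c3.png

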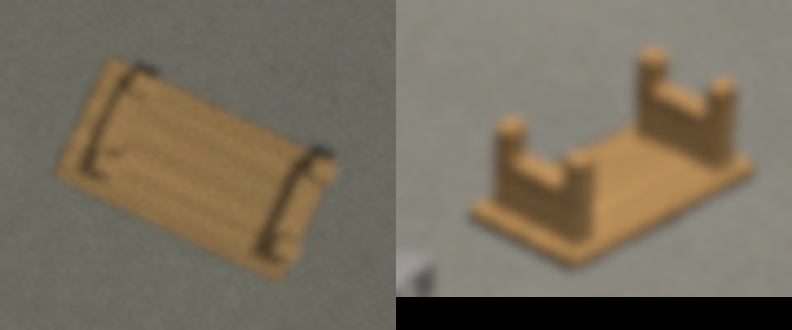

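```bash
cat >> h.py <<'E'
def rows(pc,R,targets):
    for t in targets: print((R.T@(np.array(t,float)-pc)).round(1).tolist())
E
python3 - <<'E'
from h import *
T=lambda u,v:(425+u/4.4-.4,230+v/4.4-.4); S=lambda u,v:(340+(u-396)/6.6-.4,180+v/6.6-.4)
for a,b in [((112,57),(472,213)),((58,175),(576,266)),((283,281),(753,175))]:
    p,e=tri(T(*a),S(*b));print(p.round(1),round(e,1),atz('top',T(*a),8).round(1),atz('side',S(*b),8).round(1))
# cheek tops
for b in [(510,120),(579,153),(652,50),(721,82)]: print('cheek',atz('side',S(*b),51).round(1))
o=env.get_obs();R=o['ee_rot'];pc=np.array([192.25,-647.06,231.3])
rows(pc,R,[(350,-560,245),(480,-400,250),(540,-200,250),(545,0,230),(515.3,118.6,200)])
E
```

```text
[ 542.9 -211.2    1.5] 2.0 [ 543.5 -209.5    8. ] [ 538.6 -200.8    8. ]
[ 481.8 -181.9    0.6] 1.0 [ 482.1 -180.4    8. ] [ 477.9 -170.2    8. ]
[ 426.3 -298.8   -2.8] 0.1 [ 426.4 -295.9    8. ] [ 422.1 -280.2    8. ]
cheek [ 526.4 -219.2   51. ]
cheek [ 486.6 -199.4   51. ]
cheek [ 482.6 -309.1   51. ]
cheek [ 442.4 -288.4   51. ]
[176.0, -38.5, -13.7]
[346.2, -154.9, -18.5]
[460.7, -329.5, -18.2]
[522.5, -519.7, 2.1]
[527.8, -641.8, 32.3]
```

The rest is at (484.7,−253.4), y axis at 64.1°, and its forks come out 99.7 mm apart, as they should. Moving over the bar.

Request:
arm_command:
  rows:
    - [[0,0,-0.1],[40,-27,-2],1]
    - [[0,0,-0.2],[80,-55,-3],1]
    - [[0,0,-0.3],[120,-82,-5],1]
    - [[0,0,-0.4],[160,-110,-7],1]
    - [[0,0,-0.5],[200,-137,-8],1]
    - [[0,0,-0.6],[240,-165,-10],1]
    - [[0,0,-0.7],[280,-195,-12],1]
    - [[0,0,-0.8],[320,-225,-14],1]
    - [[0,0,-0.9],[360,-255,-15],1]
    - [[0,0,-1.0],[400,-290,-16],1]
    - [[0,0,-1.05],[430,-325,-18],1]
    - [[0,0,-1.05],[455,-365,-18],1]
    - [[0,0,-1.05],[475,-410,-14],1]
    - [[0,0,-1.05],[490,-455,-8],1]
    - [[0,0,-1.05],[503,-500,0],1]
    - [[0,0,-1.05],[513,-545,8],1]
    - [[0,0,-1.05],[521,-590,18],1]
    - [[0,0,-1.05],[528,-630,28],1]
    - [[0,0,-1.05],[528,-642,32],1]
    - [[0,0,-1.05],[528,-642,32],1]

```text
t: 2.1
tcp_pos: [514.3, 120.8, 198.6]
ee_rot: [[0.225, 0.974, -0.002], [0.974, -0.225, 0.0], [-0.0, -0.002, -1.0]]
wrist_force: [0.0, -0.2, 0.4]
grip_width: 85.6
grasp_force: 0.0
```

Run:
```python
from h import *
o=env.get_obs();R=o['ee_rot'];p=o['tcp_pos'];print(o['t'],p.round(1),R.round(4).tolist(),o['wrist_force'].round(1),np.degrees(np.arctan2(R[1,1],R[0,1])),o['q'].round(0))
rows(p,R,[(515.3,118.6,98)])
```

```text
2.1 [514.3 120.8 198.6] [[0.2255, 0.9742, -0.0019], [0.9742, -0.2255, 0.0002], [-0.0002, -0.0019, -1.0]] [ 0.  -0.2  0.4] -13.030768051048204 [  6.  19. -32. 109.  12.  55. -44.]
[-1.9, 1.7, 100.6]
```

Request:
arm_command:
  rows:
    - [[0,0,0],[-2,1.5,30],1]
    - [[0,0,0],[-2,1.5,60],1]
    - [[0,0,0],[-2,1.5,80],1]
    - [[0,0,0],[-2,1.5,92],1]
    - [[0,0,0],[-2,1.5,100],1]
    - [[0,0,0],[-2,1.5,100],1]
    - [[0,0,0],[-2,1.5,100],1]

```text
t: 2.8
tcp_pos: [517.3, 116.3, 100.1]
ee_rot: [[0.23, 0.973, 0.001], [0.973, -0.23, 0.0], [0.0, 0.001, -1.0]]
wrist_force: [-0.3, -1.4, 0.5]
grip_width: 85.5
grasp_force: 0.0
```

Run:
```python
from h import *
o=env.get_obs();R=o['ee_rot'];p=o['tcp_pos'];print(o['t'],p.round(1),o['wrist_force'].round(1))
rows(p,R,[(515.3,118.6,98)])
im=[]
for n,b in(('top',(250,200,370,300)),('side',(270,200,370,300))):
    f=env.grab_frame(n)[:,:,::-1];cv2.imwrite(f'pics/raw_g{n}.png',f);im.append(cv2.resize(f[b[1]:b[3],b[0]:b[2]],None,fx=3.6,fy=3.6,interpolation=cv2.INTER_CUBIC))
cv2.imwrite('pics/g.png',np.hstack(im))
```

```text
2.8 [517.3 116.3 100.1] [-0.3 -1.4  0.5]
[1.8, -2.4, 2.1]
```

View pics/g.png

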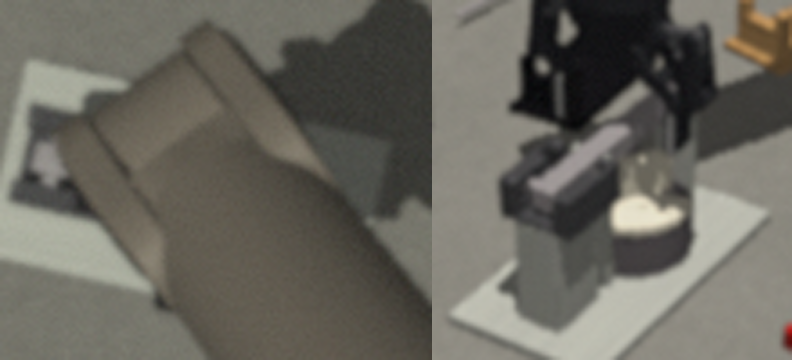

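The fingers straddle the bar, clear of ridge and keeper. I correct the 2 mm offset, then close gently.

Request:
arm_command:
  rows:
    - [[0,0,0],[2,-2.3,2],1]
    - [[0,0,0],[2,-2.3,2],1]
    - [[0,0,0],[2,-2.3,2],0.5]
    - [[0,0,0],[2,-2.3,2],0]
    - [[0,0,0],[2,-2.3,2],-0.3]
  squeeze: 20

```text
t: 3.4
tcp_pos: [514.8, 118.9, 97.3]
ee_rot: [[0.23, 0.973, 0.0], [0.973, -0.23, -0.0], [-0.0, 0.0, -1.0]]
wrist_force: [0.1, 0.2, 0.0]
grip_width: 44.4
grasp_force: 0.0
```

Request:
arm_command:
  rows:
    - [[0,0,0],[0,0,0],-0.45]
    - [[0,0,0],[0,0,0],-0.5]
    - [[0,0,0],[0,0,0],-0.55]
    - [[0,0,0],[0,0,0],-0.6]
    - [[0,0,0],[0,0,0],-0.7]
    - [[0,0,0],[0,0,0],-1]
    - [[0,0,0],[0,0,0],-1]
  squeeze: 20

```text
t: 4.1
tcp_pos: [514.8, 118.9, 97.3]
ee_rot: [[0.23, 0.973, -0.0], [0.973, -0.23, -0.0], [-0.0, -0.0, -1.0]]
wrist_force: [-1.0, -0.5, 1.3]
grip_width: 18.0
grasp_force: 19.7
```

Request:
arm_command:
  rows:
    - [[0,0,0],[-1,0,0],-1]
    - [[0,0,0],[-3,0,0],-1]
    - [[0,0,0],[-5,0,0],-1]
    - [[0,0,0],[-7,0,0],-1]
    - [[0,0,0],[-9,0,0],-1]
    - [[0,0,0],[-11,0,0],-1]
    - [[0,0,0],[-13,0,0],-1]
    - [[0,0,0],[-14,0,0],-1]
  squeeze: 30

```text
t: 4.9
tcp_pos: [511.6, 105.1, 97.4]
ee_rot: [[0.23, 0.973, 0.0], [0.973, -0.23, 0.0], [0.0, 0.0, -1.0]]
wrist_force: [-0.1, 2.2, 0.8]
grip_width: 17.6
grasp_force: 31.6
```

Request:
arm_command:
  rows:
    - [[0,0,0],[-1,0,0],-1]
    - [[0,0,0],[-2,0,0],-1]
    - [[0,0,0],[-3,0,0],-1]
    - [[0,0,0],[-4,0,0],-1]
    - [[0,0,0],[-5,0,0],-1]
    - [[0,0,0],[-6,0,0],-1]

```text
t: 5.5
tcp_pos: [510.2, 99.5, 97.4]
ee_rot: [[0.23, 0.973, 0.0], [0.973, -0.23, 0.0], [0.0, 0.0, -1.0]]
wrist_force: [0.9, 1.4, 2.1]
grip_width: 17.3
grasp_force: 31.6
```

Request:
arm_command:
  rows:
    - [[0,0,0],[-1,0,0],-1]
    - [[0,0,0],[-2,0,0],-1]
    - [[0,0,0],[-3,0,0],-1]
    - [[0,0,0],[-4,0,0],-1]

```text
t: 5.9
tcp_pos: [509.3, 95.6, 97.4]
ee_rot: [[0.23, 0.973, 0.0], [0.973, -0.23, 0.0], [0.0, 0.0, -1.0]]
wrist_force: [0.9, 2.6, 2.5]
grip_width: 17.3
grasp_force: 31.6
```

Request:
arm_command:
  rows:
    - [[0,0,0],[-1,0,0],-1]
    - [[0,0,0],[-2,0,0],-1]
    - [[0,0,0],[-2,0,0],-1]

```text
t: 6.2
tcp_pos: [508.8, 93.5, 97.4]
ee_rot: [[0.23, 0.973, 0.0], [0.973, -0.23, -0.0], [-0.0, 0.0, -1.0]]
wrist_force: [0.7, 1.7, 3.3]
grip_width: 17.7
grasp_force: 31.8
```

Request:
arm_command:
  rows:
    - [[0,0,0],[-1,0,0],-1]
    - [[0,0,0],[-2,0,0],-1]
    - [[0,0,0],[-2,0,0],-1]

```text
t: 6.5
tcp_pos: [508.4, 91.6, 97.4]
ee_rot: [[0.23, 0.973, 0.0], [0.973, -0.23, -0.0], [-0.0, 0.0, -1.0]]
wrist_force: [0.9, 2.5, 2.5]
grip_width: 17.7
grasp_force: 31.8
```

Request:
arm_command:
  rows:
    - [[0,0,0],[-1,0,0],-1]
    - [[0,0,0],[-1,0,0],-1]

```text
t: 6.7
tcp_pos: [508.2, 90.6, 97.4]
ee_rot: [[0.23, 0.973, 0.0], [0.973, -0.23, 0.0], [0.0, 0.0, -1.0]]
wrist_force: [1.0, 2.6, 3.1]
grip_width: 17.4
grasp_force: 31.9
```

Request:
arm_command:
  rows:
    - [[0,0,0],[-1,0,0],-1]
    - [[0,0,0],[-1,0,0],-1]

```text
t: 6.9
tcp_pos: [507.9, 89.6, 97.4]
ee_rot: [[0.23, 0.973, 0.0], [0.973, -0.23, -0.0], [0.0, 0.0, -1.0]]
wrist_force: [0.8, 3.6, 3.3]
grip_width: 17.7
grasp_force: 31.9
```

Request:
arm_command:
  rows:
    - [[0,0,0],[-1,0,0],-1]
    - [[0,0,0],[-1,0,0],-1]

```text
t: 7.1
tcp_pos: [507.7, 88.7, 97.4]
ee_rot: [[0.23, 0.973, 0.0], [0.973, -0.23, 0.0], [0.0, 0.0, -1.0]]
wrist_force: [1.1, 2.7, 4.1]
grip_width: 17.4
grasp_force: 31.9
```

Request:
arm_command:
  rows:
    - [[0,0,0],[-1,0,0],-1]
    - [[0,0,0],[-1,0,0],-1]

```text
t: 7.3
tcp_pos: [507.5, 87.7, 97.4]
ee_rot: [[0.23, 0.973, 0.0], [0.973, -0.23, -0.0], [0.0, 0.0, -1.0]]
wrist_force: [0.6, 3.0, 4.3]
grip_width: 17.4
grasp_force: 32.0
```

Request:
arm_command:
  rows:
    - [[0,0,0],[-1,0,0],-1]
    - [[0,0,0],[-1,0,0],-1]

```text
t: 7.5
tcp_pos: [507.2, 86.7, 97.4]
ee_rot: [[0.23, 0.973, 0.0], [0.973, -0.23, -0.0], [0.0, 0.0, -1.0]]
wrist_force: [-0.3, 3.1, 3.6]
grip_width: 16.7
grasp_force: 32.0
```

Request:
arm_command:
  rows:
    - [[0,0,0],[-1,0,0],-1]
    - [[0,0,0],[-1,0,0],-1]

```text
t: 7.7
tcp_pos: [507.1, 86.3, 97.4]
ee_rot: [[0.23, 0.973, 0.001], [0.973, -0.23, 0.001], [0.001, 0.0, -1.0]]
wrist_force: [0.8, 5.5, 2.9]
grip_width: 17.6
grasp_force: 31.8
```

Request:
arm_command:
  rows:
    - [[0,0,0],[-0.7,0,0],-1]
    - [[0,0,0],[-0.7,0,0],-1]
    - [[0,0,0],[-0.7,0,0],-1]

```text
t: 8.0
tcp_pos: [507.1, 86.3, 97.4]
ee_rot: [[0.229, 0.973, 0.001], [0.973, -0.229, 0.002], [0.002, 0.0, -1.0]]
wrist_force: [1.5, 6.2, 1.9]
grip_width: 17.5
grasp_force: 31.7
```

Stop felt at 33.5 mm: the force rose and the TCP stopped advancing. Drawing back 8 mm from the measured place.

Request:
arm_command:
  rows:
    - [[0,0,0],[1.5,0,0],-1]
    - [[0,0,0],[3.5,0,0],-1]
    - [[0,0,0],[5.5,0,0],-1]
    - [[0,0,0],[7.5,0,0],-1]
    - [[0,0,0],[9,0,0],-1]
    - [[0,0,0],[9,0,0],-1]
    - [[0,0,0],[9,0,0],-1]

```text
t: 8.7
tcp_pos: [508.3, 89.5, 97.3]
ee_rot: [[0.233, 0.972, -0.002], [0.972, -0.233, -0.006], [-0.006, -0.001, -1.0]]
wrist_force: [-2.3, -6.6, 12.5]
grip_width: 17.6
grasp_force: 33.0
```

Request:
arm_command:
  rows:
    - [[0,0,0],[0,0,0],-1]
    - [[0,0,0],[0,0,0],-1]

```text
t: 8.9
tcp_pos: [508.3, 89.5, 97.3]
ee_rot: [[0.233, 0.972, -0.002], [0.972, -0.233, -0.006], [-0.006, -0.001, -1.0]]
wrist_force: [-2.2, -8.0, 12.4]
grip_width: 17.9
grasp_force: 33.0
```

Run:
```python
from h import *
o=env.get_obs();R=o['ee_rot'];p=o['tcp_pos']
for k in('t','tcp_pos','wrist_force','ft_torque','qvel','effort'):print(k,np.round(o[k],2))
print(R.round(4).tolist())
b=(270,215,370,290)
f=env.grab_frame('side')[:,:,::-1];cv2.imwrite('pics/raw_h.png',f);cv2.imwrite('pics/h.png',cv2.resize(f[b[1]:b[3],b[0]:b[2]],None,fx=8,fy=8,interpolation=cv2.INTER_CUBIC))
```

```text
t 8.9
tcp_pos [508.26  89.54  97.33]
wrist_force [-2.24 -8.01 12.41]
ft_torque [-1.26  0.42  0.02]
qvel [ 0.03  0.01 -0.07 -0.12 -0.06  0.01  0.01]
effort [-3.350e+00 -4.161e+01 -7.290e+00 -1.917e+01 -8.800e-01 -1.570e+00
 -1.000e-02]
[[0.2331, 0.9724, -0.0022], [0.9724, -0.2331, -0.0057], [-0.0061, -0.0008, -1.0]]
```

View pics/h.png

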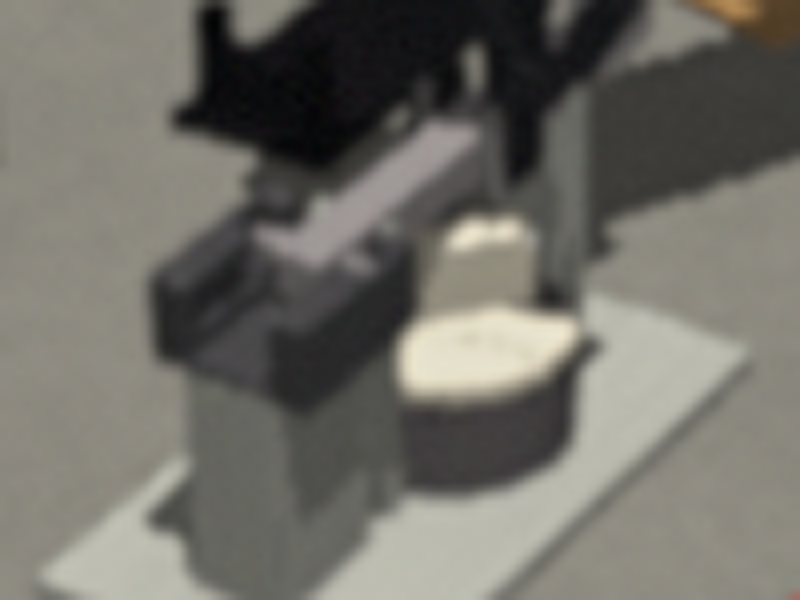

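The picture shows the bar near the gate with the gripper clear of everything. The 12 N downward load suggests the soft arm is pressing the bar on the brackets' floors, so friction holds it. I ease back, unload it by about 1.5 mm (within the 3 mm play), then go on.

Request:
arm_command:
  rows:
    - [[0,0,0],[-2,0,-0.5],-1]
    - [[0,0,0],[-4,0,-1],-1]
    - [[0,0,0],[-5,0,-1.5],-1]
    - [[0,0,0],[-5,0,-1.5],-1]

```text
t: 9.35
tcp_pos: [506.7, 88.3, 98.1]
ee_rot: [[0.23, 0.973, -0.002], [0.973, -0.23, -0.001], [-0.001, -0.002, -1.0]]
wrist_force: [0.2, 0.5, -2.1]
grip_width: 17.3
grasp_force: 31.0
```

Request:
arm_command:
  rows:
    - [[0,0,0],[1,0,0],-1]
    - [[0,0,0],[2.5,0,0],-1]
    - [[0,0,0],[4,0,0],-1]
    - [[0,0,0],[5,0,0],-1]
    - [[0,0,0],[5,0,0],-1]

```text
t: 9.85
tcp_pos: [508.9, 94.2, 98.8]
ee_rot: [[0.229, 0.973, 0.0], [0.973, -0.229, 0.0], [0.0, 0.0, -1.0]]
wrist_force: [-0.5, -0.3, -2.1]
grip_width: 17.3
grasp_force: 31.0
```

Run:
```python
from h import *
o=env.get_obs();p=o['tcp_pos'];y=np.array([.2285,.9735]);x=np.array([.9735,-.2285])
c=np.array([507.1,86.3]);print(p.round(2),o['wrist_force'].round(1),o['ft_torque'].round(2),'from stop',((p[:2]-c)@y).round(2),((p[:2]-c)@x).round(2))
```

```text
[508.9   94.24  98.8 ] [-0.5 -0.3 -2.1] [-0.03  0.03  0.  ] from stop 8.14 -0.07
```

8.1 mm from the stop and free of load. Lifting level.

Request:
arm_command:
  rows:
    - [[0,0,0],[0,0,-1],-1]
    - [[0,0,0],[0,0,-2],-1]
    - [[0,0,0],[0,0,-3],-1]
    - [[0,0,0],[0,0,-4.5],-1]
    - [[0,0,0],[0,0,-4.5],-1]
  squeeze: 40

```text
t: 10.35
tcp_pos: [509.1, 93.9, 103.6]
ee_rot: [[0.23, 0.973, 0.001], [0.973, -0.23, 0.0], [0.0, 0.0, -1.0]]
wrist_force: [0.5, -0.6, -2.2]
grip_width: 17.3
grasp_force: 42.3
```

Request:
arm_command:
  rows:
    - [[0,0,0],[0,0,-4],-1]
    - [[0,0,0],[0,0,-9],-1]
    - [[0,0,0],[0,0,-15],-1]
    - [[0,0,0],[0,0,-22],-1]
    - [[0,0,0],[0,0,-30],-1]
    - [[0,0,0],[0,0,-38],-1]
    - [[0,0,0],[0,0,-46],-1]
    - [[0,0,0],[0,0,-52],-1]
    - [[0,0,0],[0,0,-56],-1]
    - [[0,0,0],[0,0,-56],-1]

```text
t: 11.35
tcp_pos: [509.2, 94.0, 159.9]
ee_rot: [[0.23, 0.973, 0.001], [0.973, -0.23, 0.0], [0.0, 0.001, -1.0]]
wrist_force: [-0.2, -0.6, -3.4]
grip_width: 17.3
grasp_force: 42.4
```

Run:
```python
from h import *
o=env.get_obs();R=o['ee_rot'];p=o['tcp_pos'];print(o['t'],p.round(2),o['wrist_force'].round(1),R.round(4).tolist())
im=[]
for n,b in(('top',(230,190,370,300)),('side',(265,165,405,275))):
    f=env.grab_frame(n)[:,:,::-1];cv2.imwrite(f'pics/raw_l{n}.png',f);im.append(cv2.resize(f[b[1]:b[3],b[0]:b[2]],None,fx=2.85,fy=4 if 0 else 2.85,interpolation=cv2.INTER_CUBIC))
cv2.imwrite('pics/l.png',np.hstack(im))
rows(p,R,[(500,-60,160),(484.7,-253.4,160),(484.7,-253.4,30)])
```

```text
11.35 [509.2   93.96 159.9 ] [-0.2 -0.6 -3.4] [[0.2301, 0.9732, 0.001], [0.9732, -0.2301, 0.0001], [0.0003, 0.0009, -1.0]]
[-151.9, 26.5, -0.1]
[-343.7, 56.1, -0.2]
[-343.7, 55.9, 129.8]
```

View pics/l.png

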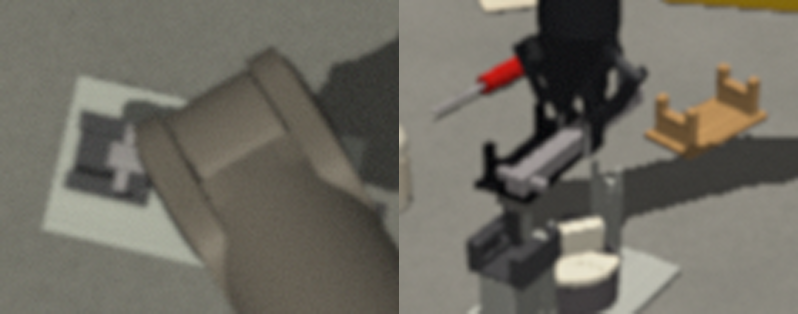

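The bar is up, level and clear. Carrying it to the rest.

Request:
arm_command:
  rows:
    - [[0,0,0],[-6,1,0],-1]
    - [[0,0,0.01],[-20,3,0],-1]
    - [[0,0,0.03],[-42,7,0],-1]
    - [[0,0,0.05],[-70,11,0],-1]
    - [[0,0,0.07],[-100,16,0],-1]
    - [[0,0,0.09],[-130,21,0],-1]
    - [[0,0,0.11],[-160,26,0],-1]
    - [[0,0,0.13],[-190,31,0],-1]
    - [[0,0,0.15],[-220,36,0],-1]
    - [[0,0,0.17],[-250,41,0],-1]
    - [[0,0,0.19],[-280,46,0],-1]
    - [[0,0,0.21],[-305,50,0],-1]
    - [[0,0,0.22],[-325,53,0],-1]
    - [[0,0,0.22],[-338,55,0],-1]
    - [[0,0,0.22],[-344,56,0],-1]
    - [[0,0,0.22],[-344,56,0],-1]
    - [[0,0,0.22],[-344,56,0],-1]

```text
t: 13.15
tcp_pos: [484.5, -252.5, 159.3]
ee_rot: [[0.435, 0.9, 0.0], [0.9, -0.435, 0.001], [0.001, -0.0, -1.0]]
wrist_force: [0.4, -0.4, -3.0]
grip_width: 17.2
grasp_force: 42.4
```

Run:
```python
from h import *
o=env.get_obs();R=o['ee_rot'];p=o['tcp_pos'];print(o['t'],p.round(2),o['wrist_force'].round(1),R.round(4).tolist(),np.degrees(np.arctan2(R[1,0],R[0,0])))
rows(p,R,[(484.7,-253.4,60),(484.7,-253.4,28)])
```

```text
13.15 [ 484.55 -252.46  159.26] [ 0.4 -0.4 -3. ] [[0.4353, 0.9003, 0.0], [0.9003, -0.4353, 0.0008], [0.0007, -0.0003, -1.0]] 64.19717494255906
[-0.8, 0.6, 99.3]
[-0.9, 0.6, 131.3]
```

Request:
arm_command:
  rows:
    - [[0,0,0],[-0.5,0.5,10],-1]
    - [[0,0,0],[-1,0.5,30],-1]
    - [[0,0,0],[-1,0.5,55],-1]
    - [[0,0,0],[-1,0.5,75],-1]
    - [[0,0,0],[-1,0.5,90],-1]
    - [[0,0,0],[-1,0.5,102],-1]
    - [[0,0,0],[-1,0.5,111],-1]
    - [[0,0,0],[-1,0.5,118],-1]
    - [[0,0,0],[-1,0.5,123],-1]
    - [[0,0,0],[-1,0.5,126],-1]
    - [[0,0,0],[-1,0.5,127],-1]
    - [[0,0,0],[-1,0.5,127],-1]

```text
t: 14.35
tcp_pos: [484.5, -255.0, 32.5]
ee_rot: [[0.437, 0.9, 0.0], [0.9, -0.437, -0.0], [-0.0, 0.0, -1.0]]
wrist_force: [0.3, 0.4, -2.1]
grip_width: 17.2
grasp_force: 42.5
```

Run:
```python
from h import *
o=env.get_obs();p=o['tcp_pos'];print(o['t'],p.round(2),o['wrist_force'].round(1))
im=[]
for n,b in(('top',(420,220,520,310)),('side',(330,165,430,255))):
    f=env.grab_frame(n)[:,:,::-1];cv2.imwrite(f'pics/raw_r{n}.png',f);im.append(cv2.resize(f[b[1]:b[3],b[0]:b[2]],None,fx=4,fy=4,interpolation=cv2.INTER_CUBIC))
cv2.imwrite('pics/r.png',np.hstack(im))
```

```text
14.35 [ 484.47 -254.99   32.51] [ 0.3  0.4 -2.1]
```

View pics/r.png

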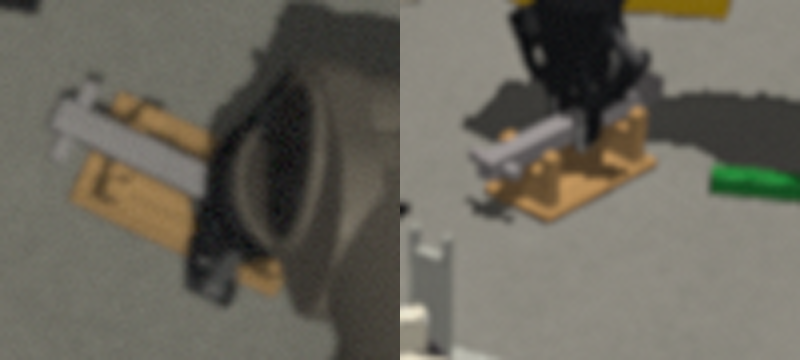

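The bar is between both forks' cheeks. Lowering the last 5 mm.

Request:
arm_command:
  rows:
    - [[0,0,0],[1,0,1],-1]
    - [[0,0,0],[1.5,0,2],-1]
    - [[0,0,0],[1.5,0,3],-1]
    - [[0,0,0],[1.5,0,4],-1]
    - [[0,0,0],[1.5,0,4.5],-1]
    - [[0,0,0],[1.5,0,4.5],-1]

```text
t: 15.05
tcp_pos: [484.9, -253.5, 27.7]
ee_rot: [[0.437, 0.9, -0.0], [0.9, -0.437, 0.0], [-0.0, -0.0, -1.0]]
wrist_force: [0.1, 0.4, -3.0]
grip_width: 17.5
grasp_force: 42.5
```

Request:
arm_command:
  rows:
    - [[0,0,0],[0,0,0.5],-1]
    - [[0,0,0],[0,0,1],-1]
    - [[0,0,0],[0,0,1],-1]

```text
t: 15.35
tcp_pos: [485.0, -253.6, 27.4]
ee_rot: [[0.437, 0.9, -0.0], [0.9, -0.437, -0.0], [-0.0, 0.0, -1.0]]
wrist_force: [-2.6, 1.4, 4.6]
grip_width: 16.8
grasp_force: 43.5
```

Request:
arm_command:
  rows:
    - [[0,0,0],[0,0,0.5],-1]
    - [[0,0,0],[0,0,1],-1]
    - [[0,0,0],[0,0,1],-1]

```text
t: 15.65
tcp_pos: [485.0, -253.6, 27.4]
ee_rot: [[0.437, 0.9, -0.0], [0.9, -0.437, -0.001], [-0.001, 0.0, -1.0]]
wrist_force: [-5.8, 2.4, 15.7]
grip_width: 17.3
grasp_force: 45.1
```

Seated, as predicted (27.4). I unload, release and rise.

Request:
arm_command:
  rows:
    - [[0,0,0],[0,0,-1.7],-1]
    - [[0,0,0],[0,0,-1.7],-0.55]
    - [[0,0,0],[0,0,-1.7],-0.3]
    - [[0,0,0],[0,0,-1.7],0]
    - [[0,0,0],[0,0,-1.7],0.2]
    - [[0,0,0],[0,0,-1.7],0.2]
  squeeze: 20

```text
t: 16.25
tcp_pos: [484.9, -253.5, 27.4]
ee_rot: [[0.437, 0.9, -0.0], [0.9, -0.437, 0.0], [0.0, -0.0, -1.0]]
wrist_force: [0.7, 0.4, 0.6]
grip_width: 51.4
grasp_force: 0.0
```

Request:
arm_command:
  rows:
    - [[0,0,0],[0,0,-10],0.2]
    - [[0,0,0],[0,0,-35],0.2]
    - [[0,0,0],[0,0,-75],0.2]
    - [[0,0,0],[0,0,-120],0.2]
    - [[0,0,0],[0,0,-160],0.2]
    - [[0,0,0],[-40,0,-180],0.2]
    - [[0,0,0],[-85,0,-190],0.2]
    - [[0,0,0],[-130,0,-190],0.2]
    - [[0,0,0],[-170,0,-190],0.2]
    - [[0,0,0],[-190,0,-190],0.2]
    - [[0,0,0],[-190,0,-190],0.2]

```text
t: 17.35
tcp_pos: [399.2, -428.0, 218.0]
ee_rot: [[0.442, 0.897, -0.001], [0.897, -0.442, -0.002], [-0.002, 0.0, -1.0]]
wrist_force: [0.5, 0.2, 0.3]
grip_width: 51.3
grasp_force: 0.0
```

Run:
```python
from h import *
o=env.get_obs();print(o['t'],o['tcp_pos'].round(2),o['wrist_force'].round(1),o['q'].round(0))
im=[]
for n,b in(('top',(270,215,370,305)),('side',(290,175,400,275))):
    f=env.grab_frame(n)[:,:,::-1];cv2.imwrite(f'pics/raw_d{n}.png',f)
t=cv2.imread('pics/raw_dtop.png');s=cv2.imread('pics/raw_dside.png')
a=cv2.resize(t[225:295,280:350],(420,420),interpolation=cv2.INTER_CUBIC)
b=cv2.resize(s[180:285,300:395],(380,420),interpolation=cv2.INTER_CUBIC)
cv2.imwrite('pics/d.png',np.hstack([a,b]))
```

```text
17.35 [ 399.18 -428.02  218.03] [0.5 0.2 0.3] [ 54.  21. -17. 102.   7.  59.   9.]
```

View pics/d.png

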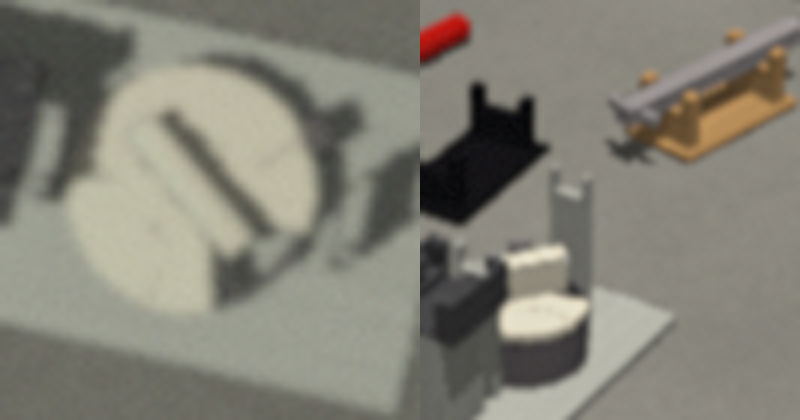

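The bar lies in both forks of the rest. In the top view the ridge runs from (304,246) to (320,267), towards the window at lower right, and the tab's blob is near (336,244).

Run:
```python
from h import *
T=lambda u,v:(280+(u+.5)/6-.5,225+(v+.5)/6-.5)
C=[atz('top',T(*q),86)[:2] for q in((132,137),(163,113),(252,237),(221,261))]
a=(C[0]+C[1])/2;b=(C[2]+C[3])/2;print('ridge ctr',(a+b)/2,'len',np.linalg.norm(b-a),'w',np.linalg.norm(C[0]-C[1]),'yaw',np.degrees(np.arctan2(*(b-a)[::-1])))
t=cv2.imread('pics/raw_dtop.png')
m=(t[:,:,2]>168).astype(np.uint8);m[:225]=0;m[295:]=0;m[:,:285]=0;m[:,340:]=0
pts=[(205,66),(250,80),(290,110),(312,150),(318,190),(98,140),(100,170),(70,210),(85,255),(110,285),(150,306),(190,312)]
W=np.array([atz('top',T(*p),56)[:2] for p in pts])
s=np.linalg.lstsq(np.c_[2*W,np.ones(len(W))],(W**2).sum(1),rcond=None)[0];print('disc',s[:2],np.sqrt(s[2]+s[0]**2+s[1]**2),np.hypot(*(W-s[:2]).T).round(1))
for d in((512.2,106.2),s[:2]):
  for k,(r,an,z) in dict(tab=(51,-67.1,64),axis86=(0,0,86)).items():
    X=(d[0]+r*np.cos(np.radians(an)),d[1]+r*np.sin(np.radians(an)),z);u=proj('top',X);print(k,np.round(X,1),'crop',((u-[280,225]+.5)*6-.5).round(0),'side crop',((proj('side',X)-[300,180])*4+[420,0]).round(0))
```

```text
ridge ctr [511.58116626 107.15350244] len 55.40118442567425 w 14.230614317685303 yaw -144.6594986587742
disc [510.17592887 105.03698472] 45.24083662902434 [47.7 46.4 45.9 44.9 44.  42.7 37.9 48.3 47.9 47.1 45.2 43.7]
tab [532.   59.2  64. ] crop [323. 133.] side crop [517. 238.]
axis86 [512.2 106.2  86. ] crop [195. 185.] side crop [521. 252.]
tab [530.   58.1  64. ] crop [326. 139.] side crop [521. 238.]
axis86 [510.2 105.   86. ] crop [198. 191.] side crop [524. 252.]
```

The ridge yaw is about −143° and the target is −67.1° (drum yaw −13.1°, tab −54°). Going over the cover with the tool's x along the ridge.

Run:
```python
from h import *
o=env.get_obs();R=o['ee_rot'];p=o['tcp_pos'];print(p.round(1),np.degrees(np.arctan2(R[1,0],R[0,0])))
rows(p,R,[(511.9,106.6,190)])
```

```text
[ 402.  -424.   217.9] 64.07850878671792
[525.3, -133.2, 28.2]
```

Request:
arm_command:
  rows:
    - [[0,0,0.05],[20,-5,0],0]
    - [[0,0,0.1],[55,-14,0],0]
    - [[0,0,0.15],[100,-25,0],0]
    - [[0,0,0.2],[145,-37,0],0]
    - [[0,0,0.25],[190,-48,0],0]
    - [[0,0,0.3],[235,-60,0],0]
    - [[0,0,0.35],[280,-71,0],0]
    - [[0,0,0.4],[325,-82,0],0]
    - [[0,0,0.45],[370,-94,0],0]
    - [[0,0,0.47],[415,-105,5],0]
    - [[0,0,0.47],[455,-115,10],0]
    - [[0,0,0.47],[490,-124,18],0]
    - [[0,0,0.47],[515,-131,25],0]
    - [[0,0,0.47],[525,-133,28],0]
    - [[0,0,0.47],[525,-133,28],0]
    - [[0,0,0.47],[525,-133,28],0]
    - [[0,0,0.47],[525,-133,28],0]

```text
t: 19.15
tcp_pos: [511.6, 104.3, 189.8]
ee_rot: [[0.798, 0.603, 0.0], [0.603, -0.798, -0.001], [-0.0, 0.001, -1.0]]
wrist_force: [-0.2, 0.1, 0.1]
grip_width: 42.6
grasp_force: 0.0
```

Run:
```python
from h import *
o=env.get_obs();R=o['ee_rot'];p=o['tcp_pos'];print(o['t'],p.round(1),np.degrees(np.arctan2(R[1,0],R[0,0])),o['q'].round(0))
rows(p,R,[(511.9,106.6,90),(511.9,106.6,64)])
```

```text
19.15 [511.6 104.3 189.8] 37.05601102177586 [  6.  18. -30. 111.  11.  54. -82.]
[1.7, -1.8, 99.8]
[1.7, -1.8, 125.8]
```

Request:
arm_command:
  rows:
    - [[0,0,0],[1.5,-1.5,15],0]
    - [[0,0,0],[1.5,-1.5,45],0]
    - [[0,0,0],[1.5,-1.5,75],0]
    - [[0,0,0],[1.5,-1.5,95],0]
    - [[0,0,0],[1.5,-1.5,95],0]
    - [[0,0,0],[1.5,-1.5,95],0]

```text
t: 19.75
tcp_pos: [511.7, 107.6, 94.3]
ee_rot: [[0.797, 0.604, -0.001], [0.604, -0.797, -0.0], [-0.001, -0.0, -1.0]]
wrist_force: [0.1, -0.2, 0.3]
grip_width: 42.8
grasp_force: 0.0
```

Run:
```python
from h import *
o=env.get_obs();R=o['ee_rot'];p=o['tcp_pos'];print(o['t'],p.round(1),o['wrist_force'].round(1))
rows(p,R,[(511.9,106.6,64)])
```

```text
19.75 [511.7 107.6  94.3] [ 0.1 -0.2  0.3]
[-0.4, 0.9, 30.3]
```

Request:
arm_command:
  rows:
    - [[0,0,0],[0,0.5,8],0]
    - [[0,0,0],[0,0.5,16],0]
    - [[0,0,0],[0,0.5,23],0]
    - [[0,0,0],[0,0.5,28],0]
    - [[0,0,0],[0,0.5,30],0]
    - [[0,0,0],[0,0.5,30],0]
  squeeze: 20

```text
t: 20.35
tcp_pos: [512.0, 107.6, 64.2]
ee_rot: [[0.797, 0.604, -0.0], [0.604, -0.797, -0.0], [-0.0, -0.0, -1.0]]
wrist_force: [0.5, 0.7, -0.3]
grip_width: 42.8
grasp_force: 0.0
```

Request:
arm_command:
  rows:
    - [[0,0,0],[0,0,0],-0.3]
    - [[0,0,0],[0,0,0],-0.5]
    - [[0,0,0],[0,0,0],-0.6]
    - [[0,0,0],[0,0,0],-0.7]
    - [[0,0,0],[0,0,0],-1]
    - [[0,0,0],[0,0,0],-1]
    - [[0,0,0],[0,0,0],-1]

```text
t: 21.05
tcp_pos: [512.0, 108.5, 64.8]
ee_rot: [[0.796, 0.605, 0.0], [0.605, -0.796, 0.001], [0.001, -0.001, -1.0]]
wrist_force: [-3.4, 3.2, 5.6]
grip_width: 13.2
grasp_force: 20.3
```

Run:
```python
from h import *
o=env.get_obs();R=o['ee_rot'];p=o['tcp_pos'];print(o['t'],p.round(1),o['wrist_force'].round(1),o['ft_torque'].round(2),np.degrees(np.arctan2(R[1,0],R[0,0])),o['grip_width'],o['grasp_force'])
```

```text
21.05 [512.  108.5  64.8] [-3.4  3.2  5.6] [ 0.71  0.71 -0.01] 37.2105344730625 13.200109699617858 20.340481996536255
```

Request:
arm_command:
  rows:
    - [[0,0,0],[0,-1,0],-1]
    - [[0,0,-0.05],[0,-1.5,-0.5],-1]
    - [[0,0,-0.12],[0,-1.5,-0.5],-1]
    - [[0,0,-0.2],[0,-1.5,-0.5],-1]
    - [[0,0,-0.3],[0,-1.5,-0.5],-1]
    - [[0,0,-0.3],[0,-1.5,-0.5],-1]
  squeeze: 40

```text
t: 21.65
tcp_pos: [512.1, 108.5, 65.0]
ee_rot: [[0.582, 0.813, 0.001], [0.813, -0.582, 0.0], [0.001, 0.001, -1.0]]
wrist_force: [1.7, 0.9, -1.0]
grip_width: 13.1
grasp_force: 42.6
```

Run:
```python
from h import *
o=env.get_obs();R=o['ee_rot'];p=o['tcp_pos'];print(o['t'],p.round(1),o['wrist_force'].round(1),(R.T@o['wrist_force']).round(1),o['ft_torque'].round(2),np.degrees(np.arctan2(R[1,0],R[0,0])))
```

```text
21.65 [512.1 108.5  65. ] [ 1.7  0.9 -1. ] [1.7 0.9 1. ] [ 0.17 -0.41  0.06] 54.38869157107736
```

Request:
arm_command:
  rows:
    - [[0,0,-0.05],[0,0,0],-1]
    - [[0,0,-0.12],[0,0,0],-1]
    - [[0,0,-0.21],[0,0,0],-1]
    - [[0,0,-0.3],[0,0,0],-1]
    - [[0,0,-0.4],[0,0,0],-1]
    - [[0,0,-0.5],[0,0,0],-1]
    - [[0,0,-0.6],[0,0,0],-1]
    - [[0,0,-0.7],[0,0,0],-1]
    - [[0,0,-0.8],[0,0,0],-1]
    - [[0,0,-0.88],[0,0,0],-1]
    - [[0,0,-0.95],[0,0,0],-1]
    - [[0,0,-1.0],[0,0,0],-1]
    - [[0,0,-1.02],[0,0,0],-1]
    - [[0,0,-1.02],[0,0,0],-1]
    - [[0,0,-1.02],[0,0,0],-1]

```text
t: 23.15
tcp_pos: [512.4, 108.4, 65.0]
ee_rot: [[-0.385, 0.923, 0.002], [0.923, 0.385, 0.0], [-0.001, 0.002, -1.0]]
wrist_force: [4.8, 0.7, -5.2]
grip_width: 13.4
grasp_force: 42.1
```

Run:
```python
from h import *
o=env.get_obs();R=o['ee_rot'];p=o['tcp_pos'];print(o['t'],p.round(1),o['wrist_force'].round(1),(R.T@o['wrist_force']).round(1),o['ft_torque'].round(2),np.degrees(np.arctan2(R[1,0],R[0,0])),o['grip_width'])
```

```text
23.15 [512.4 108.4  65. ] [ 4.8  0.7 -5.2] [-1.2  4.7  5.2] [ 0.17 -1.21  0.04] 112.65222256443953 13.42320419589696
```

Cover turned to within 0.3°. I release, rise and clear the view.

Request:
arm_command:
  rows:
    - [[0,0,0],[0,1,0],-1]
    - [[0,0,0],[0,1,0],-0.6]
    - [[0,0,0],[0,1,0],-0.4]
    - [[0,0,0],[0,1,0],-0.1]
    - [[0,0,0],[0,1,0],0]
    - [[0,0,0],[0,1,0],0]
  squeeze: 20

```text
t: 23.75
tcp_pos: [512.0, 109.2, 65.0]
ee_rot: [[-0.388, 0.922, -0.0], [0.922, 0.388, -0.0], [-0.0, -0.0, -1.0]]
wrist_force: [0.6, -0.8, 0.2]
grip_width: 42.5
grasp_force: 0.0
```

Request:
arm_command:
  rows:
    - [[0,0,0],[0,0,-10],0]
    - [[0,0,0],[0,0,-30],0]
    - [[0,0,0],[0,0,-60],0]
    - [[0,0,0],[0,0,-100],0]
    - [[0,0,0],[0,0,-140],0]
    - [[0,0,0],[-30,0,-160],0]
    - [[0,0,0],[-70,0,-165],0]
    - [[0,0,0],[-115,0,-165],0]
    - [[0,0,0],[-160,0,-165],0]
    - [[0,0,0],[-205,0,-165],0]
    - [[0,0,0],[-250,0,-165],0]
    - [[0,0,0],[-290,0,-165],0]
    - [[0,0,0],[-310,0,-165],0]
    - [[0,0,0],[-310,0,-165],0]

```text
t: 25.15
tcp_pos: [632.7, -181.0, 229.9]
ee_rot: [[-0.382, 0.924, 0.0], [0.924, 0.382, -0.001], [-0.001, -0.0, -1.0]]
wrist_force: [-0.3, 0.4, -0.8]
grip_width: 42.9
grasp_force: 0.0
```

Run:
```python
from h import *
o=env.get_obs();print(o['t'],o['tcp_pos'].round(1),o['wrist_force'].round(1))
t=env.grab_frame('top')[:,:,::-1];s=env.grab_frame('side')[:,:,::-1]
a=cv2.resize(t[225:295,280:350],(420,420),interpolation=cv2.INTER_CUBIC)
b=cv2.resize(s[180:285,300:395],(380,420),interpolation=cv2.INTER_CUBIC)
cv2.imwrite('pics/f.png',np.hstack([a,b]))
```

```text
25.15 [ 632.7 -181.   229.9] [-0.3  0.4 -0.8]
```

View pics/f.png

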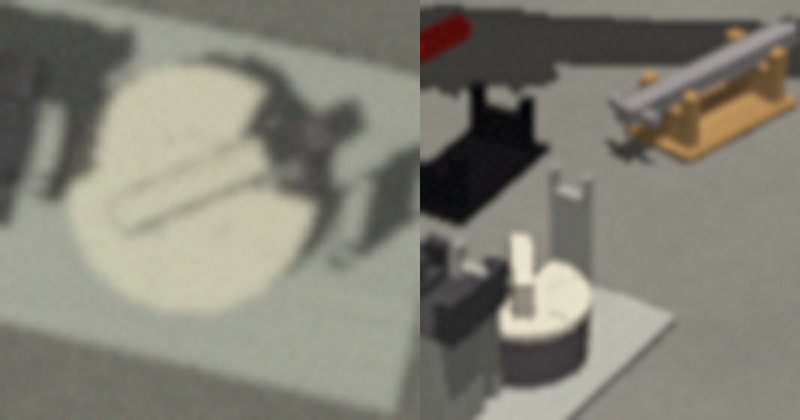

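The window, with edges near crop (265,92) and (320,207), has the tab at (318,135) in its middle. The bar lies in both forks. Handing in.

```bash
python3 -c "
from workcell import env
print(env.sign_off())"
```

```text
the job is handed in; nothing more can be done
None
```

I handed the job in at about 25 s: the bar lies in both forks of the wooden rest, the cover is turned to within about half a degree of the tab, and I left the tray, bottle, spectacles and screwdriver alone. The result of the judging was not reported.

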